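# Feel along the drawer chest's edge for the hidden catch

### The arm

A 6-joint arm with a two-finger parallel gripper is mounted at the origin on the work surface. World frame = base frame: x ahead of the robot, y to its left, z up, the work surface at z = 0. Lengths are in m, angles in rad, forces in N, time in s.
With the tool pointing down it reaches from about 0.375 to 0.75 m from the base axis. Payload 9 kg.
Tool frame: the origin (TCP) lies at the centre of the arm's flange, where the gripper is bolted on; the fingertips stand 173 mm ahead of it and the grasp point (between the pads) lies 155 mm ahead of it; z points along the fingers, y is the line along which they close (so a half turn about z gives the same grasp; the last joint's range is limited). The gripper opens to 85 mm and grips with 20 to 120 N. Pads are 22 mm wide; open, the fingers measure 114 mm over their backs; the gripper's body (76 mm by 85 mm) begins 54 mm behind the grasp point. The pads swing forward as they close: fully open they stand 13 mm farther back than shut.
Start: joints at [0.933, 0.104, 0.097, 1.564, 0, 1.353], TCP at [0.245, 0.548, 0.405] pointing down, gripper open.
Joint ranges: [-2.99, 2.99], [-0.84, 1.86], [-1.1, 1.16], [-1.84, 2.11], [-1.51, 1.56], [-3.14, 3.14]. Speed limits (rad/s): [2.22, 2.22, 2.57, 3.14, 3.14, 3.14].

### API

Orientations are given as a unit quaternion [w, x, y, z].
In Python, from station import read_state, read_camera, arm gives the robot as it stands.
- The arm moves only by the shell command python3 -m pendant 'ROWS' [FORCE]. ROWS is JSON, a list of rows, each a list of 3 entries, a list of its own where there are three numbers: the opening, from 0 (shut) to 1 (fully open), then the shift along the tool's x, y, z as a fraction of full scale, then the turn, a rotation vector about the tool's x, y, z as a fraction of full scale. In form: [[fingers, [dx, dy, dz], [wx, wy, wz]], ...]. A call has 1 to 20 rows; each row shifts and turns the commanded pose from where the row before left it, along the tool's axes as they then stand; what a row does not reach is not made up. Full scale, the value 1, is 30 mm for a shift and 0.08 rad for a turn. A row lasts 1/12 s, in which the tool goes at most 41.7 mm and 7.16 degrees, less where a joint would pass 70% of its speed; a pose out of reach is approached as far as the arm can. A call with a number of a shift or a turn outside -1 to 1 is refused whole. A call with a gripper value outside its range is refused whole. The fingers move at their own pace and stop on an object; FORCE is the grip in N (left out, the last holds). Time passes only in rows, so rows that do not move let the fingers close. It gives the time, the measured TCP pose, the force, the opening and the grip force at its end, in the units of the state.
- read_state(): the state, without advancing time (a new reading comes with each control period).
- read_camera(name): name is "scene" or "top" or "wrist"; returns a dict with "image" (420x560x3 uint8, red, green, blue), "camera_matrix" (3x3 intrinsics, pixels), "R" (3x3) and "t" (3): a world point X has camera coordinates R X + t; the wrist camera has in their place "mount" (4x4, takes a point from camera to tool coordinates, whose origin is the TCP and whose axes are the flange's). Camera axes: x right, y down, z forward; pixel columns grow to the right and rows downward; lengths in m; the calibration is good to about 2 mm. A picture is of the moment at which its call begins: read the wrist's pose just before it. There is no depth.
- arm.hand_in(): hands the job in; it is judged then, once.
The state is a dict: "clock": time; "q": joint angles; "joint_vel": joint speeds; "joint_torque": joint torques, N m; "ee_pos": TCP position; "tcp_rot": TCP orientation; "ft_force": force on the tool from outside, world axes, zero at the start; "torque": the same for the moment, N m; "opening": opening from 0.0 (shut) to 1.0 (fully open); "grasp_force": force on a finger pad.
Only numpy, scipy, OpenCV 4.12 (cv2) and the standard library are available. Lean on these libraries where they do the work, as an engineer would, in place of code of your own. Each camera call takes 0.05 s, during which the arm holds its last target. There are 200 camera calls.

### The job

The drawer of the bench-top chest has no handle: its catch is hidden in a notch somewhere along the wooden strip on the chest's front top edge. With the fingers shut, lay a fingertip on the strip at its left end (seen from the robot), feel along the strip to the right until it drops into the notch, then press the catch inside the notch fully down, which slides the drawer ajar by itself, and take the hand away. Do not grasp or shift anything that stands around.

Things in the scene. Friction and masses are not known exactly. Their poses are not given: they have to be found in the camera images.
- chest: Fixed plywood bench-top drawer chest, 500 wide, 180 deep, 100 high, with one 434-wide drawer, flush front, no handle (mm). Origin: centre of its underside; x to its back (away from the robot), y to the left seen from the robot, z up. Small loose things stand on the back half of its top (from 10 before the middle backwards), up to 60 high; its front part is bare but for the edge strip
- edge_mid (a point): Middle of the wooden edge strip along the front of the chest's top, on its upper face. Strip: 34 wide front to back, 20 above the chest's top, 120 above the bench; 260 of it lies open between two end blocks (120 long, 3 taller). x to the back, y along the strip to the left, z up. This point is 73 in front of the chest's middle
- edge_left (a point): Left end of the open strip (seen from the robot), on its upper face and centre line, at the left end block, 130 from edge_mid. Axes as edge_mid. The strip is whole for the first 48 from here. Beyond that, somewhere, lies the hidden notch: 54 long along the strip, cut through its whole width, 10 deep, its middle within 55 of edge_mid. Its place changes from run to run and is not measured
- edge_right (a point): Right end of the open strip, on its upper face and centre line, at the right end block, 130 from edge_mid the other way. Axes as edge_mid. The last 48 here are whole, too
- catch (a joint): The catch is a wooden plate that forms the whole floor of the notch. Value: how far it has been pressed straight down, m: 0 as found, 0.008 at its stop (its face is then 18 below the strip's upper face). It moves with about 3 to 5 N (more for a moment if struck fast) and stays where it is left, no spring
- drawer (a joint): How far the chest's drawer has come out towards the robot, m: 0 shut (flush), 0.024 fully out. It is linked to the catch and comes out 3 for each 1 that the catch goes down; it also stays where it is left
- filler_jar: closed clear jar of wood filler with a white label and a red cap, 52 across and 60 high, standing on the chest's top, towards its far side (mm; origin at its underside). Bystander: leave it alone
- sanding_block: cork sanding block, 60 x 100 x 30, lying on the chest's top, towards its far side (mm; origin at its underside). Bystander: leave it alone
- screwdriver: screwdriver lying on the bench between the robot and the chest. Bystander: leave it alone
- scraper: long scraper (spatula) lying on the bench between the robot and the chest. Bystander: leave it alone
- mug: white mug, 80 across, 90 high, standing on the bench to the right of the chest (mm; origin at its underside). Bystander: leave it alone
- try_square: carpenter's try square lying flat on the bench to the left of the chest, 170 x 110, 16 high (mm; origin at its underside). Bystander: leave it alone

How it is judged:
On the way, in this order (a step that is already met when the one before it is completed fails the run):
1. a fingertip rests on the strip at its left end, the catch still untouched (contact force between the fingers and anything else above 0.4 N and y of the grasp point in the frame of edge_mid between 0.075 and 0.15 m and x of the grasp point in the frame of edge_mid between -0.045 and 0.045 m and z of the grasp point in the frame of edge_mid between -0.005 and 0.045 m and value of joint catch below 0.001 m), for 0.1 s.
2. a fingertip presses the catch down in the notch (value of joint catch above 0.0065 m and contact force between the fingers and anything else above 0.4 N and x of the grasp point in the frame of edge_mid between -0.045 and 0.045 m and z of the grasp point in the frame of edge_mid between -0.03 and 0.035 m), for 0.05 s.
At the end, for the whole second after the job is handed in: The catch is at least 6.5 mm of its 8 mm down, the drawer has come out at least 19 of its 24 mm and is at rest, and every loose thing stands within 20 mm of where it was (value of joint catch above 0.0065 m and value of joint drawer above 0.019 m and velocity of joint drawer below 0.01 m/s and distance of each of filler_jar, sanding_block, screwdriver, scraper, mug, try_square from where it was at the start of the episode below 0.02 m); the robot touches nothing.
It fails at once if a loose thing is lifted, or shifted more than 20 mm (distance of any of filler_jar, sanding_block, screwdriver, scraper, mug, try_square from where it was at the start of the episode above 0.02 m).
It also fails if it takes over 48 s, if anything falls off the work surface, if the arm or the gripper's body presses on something with over 40 N, if the wrist force passes 120 N, or if a joint passes its speed limit or range.

## Working session

There is one attempt and no reset: what is moved stays moved. The work goes in short steps, Python scripts to look and compute and a shell command to move; the robot and the scene stay as the last step left them, time stands still between calls to the robot, and variables do not carry over. Pictures are saved under pics/ and viewed, at most 10 in all, crops included, and the job is handed in when it is done.

```bash
mkdir -p pics; ls; python3 - <<'E'
from station import read_state, read_camera
import cv2,numpy as np
s=read_state();print(s)
for n in("scene","top"):
    c=read_camera(n);cv2.imwrite(f"pics/{n}0.png",c["image"][:,:,::-1]);print(n,c["camera_matrix"],c["R"],c["t"])
E
```

```text
pics
{'clock': 0.0, 'q': array([ 9.33307989e-01,  1.04687868e-01,  9.64619189e-02,  1.56389794e+00,
       -2.92405663e-06,  1.35307665e+00]), 'joint_vel': array([-0.00016838,  0.00016386,  0.00172592, -0.00119743, -0.00035242,
        0.00092834]), 'joint_torque': array([ 1.77506729e-03, -5.56935382e+01,  5.03645718e+01,  1.74311420e-02,
       -2.42910064e-04, -6.51764637e-06]), 'ee_pos': array([0.24446537, 0.54781897, 0.40392482]), 'tcp_rot': array([-2.73933323e-04,  2.08346724e-01,  9.78054805e-01, -6.04620040e-04]), 'ft_force': array([-0.69668784,  0.10018532, -0.61069027]), 'torque': array([-0.04058801,  0.01061189, -0.0150702 ]), 'grasp_force': 0.0, 'opening': 1.0008620442676746}
scene [[513.96958134   0.         272.32327359]
 [  0.         513.96958134 201.65727373]
 [  0.           0.           1.        ]] [[-0.01669416  0.99979144  0.01176383]
 [ 0.55264207  0.0190315  -0.83320138]
 [-0.83325149 -0.00740841 -0.55284452]] [-0.00676113 -0.18521853  1.90823202]
top [[393.69346253   0.         277.92641482]
 [  0.         393.69346253 212.24785423]
 [  0.           0.           1.        ]] [[-0.0072909  -0.99944506 -0.0325025 ]
 [-0.98752917  0.01230821 -0.15695426]
 [ 0.1572672   0.03095283 -0.98707089]] [0.02524813 0.5430077  1.17143593]
```

View pics/top0.png

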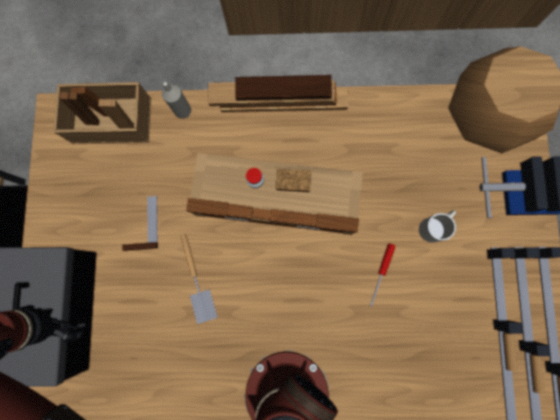

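View pics/scene0.png

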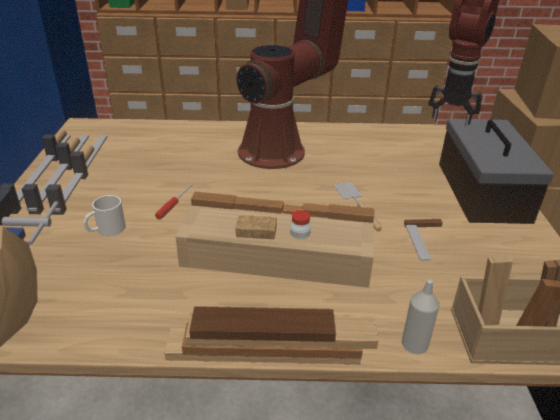

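The top view shows the dark strip from about (188,205) to (358,225). The scene view shows a break in it near (293,210). I'll mask the strip and enlarge both views.

```bash
cat > h.py <<'E'
import numpy as np,cv2
from station import read_state,read_camera
def ray(c,uv,z):
    R,t=np.array(c["R"]),np.array(c["t"]);C=-R.T@t
    d=R.T@np.linalg.inv(c["camera_matrix"])@np.array([uv[0],uv[1],1.])
    return C+d*(z-C[2])/d[2]
E
python3 - <<'E'
from h import *
out=[]
for n,(x0,y0,x1,y1) in dict(top=(175,145,375,245),scene=(180,180,380,280)).items():
    c=read_camera(n);im=c["image"]
    hsv=cv2.cvtColor(im,cv2.COLOR_RGB2HSV)
    m=np.zeros(im.shape[:2],np.uint8);m[y0:y1,x0:x1]=((hsv[...,2]<140)&(hsv[...,1]>110))[y0:y1,x0:x1]*255
    k=im[y0:y1,x0:x1];out.append(cv2.resize(k,None,fx=3.9,fy=2.9 if 0 else 2.95,interpolation=cv2.INTER_CUBIC))
    cs,_=cv2.findContours(m,0,1)
    for q in sorted(cs,key=cv2.contourArea)[-4:]:
        b=cv2.boxPoints(cv2.minAreaRect(q));print(n,cv2.contourArea(q),b.round(1).tolist(),[ray(c,p,.122)[:2].round(3).tolist() for p in b])
cv2.imwrite("pics/crop.png",np.vstack(out)[:,:,::-1])
E
```

```text
top 0.0 [[255.0, 183.0], [255.0, 183.0], [252.0, 183.0], [252.0, 183.0]] [[0.618, 0.084], [0.618, 0.084], [0.618, 0.093], [0.618, 0.093]]
top 0.0 [[250.0, 182.0], [250.0, 182.0], [250.0, 182.0], [250.0, 182.0]] [[0.621, 0.099], [0.621, 0.099], [0.621, 0.099], [0.621, 0.099]]
top 616.5 [[274.6000061035156, 190.0], [276.20001220703125, 167.60000610351562], [310.8999938964844, 170.10000610351562], [309.20001220703125, 192.60000610351562]] [[0.596, 0.027], [0.664, 0.021], [0.654, -0.08], [0.587, -0.074]]
top 2564.0 [[184.8000030517578, 215.0], [187.0, 196.89999389648438], [358.8999938964844, 217.6999969482422], [356.70001220703125, 235.8000030517578]] [[0.526, 0.288], [0.579, 0.283], [0.512, -0.214], [0.46, -0.206]]
scene 19.5 [[237.5, 234.8000030517578], [238.1999969482422, 228.5], [249.6999969482422, 229.6999969482422], [249.0, 236.10000610351562]] [[0.671, -0.07], [0.645, -0.071], [0.649, -0.041], [0.676, -0.041]]
scene 50.0 [[291.6000061035156, 223.60000610351562], [292.0, 217.0], [309.1000061035156, 218.0], [308.70001220703125, 224.60000610351562]] [[0.619, 0.065], [0.59, 0.067], [0.593, 0.112], [0.622, 0.109]]
scene 480.0 [[303.5, 215.39999389648438], [304.8999938964844, 200.8000030517578], [374.1000061035156, 207.5], [372.70001220703125, 222.10000610351562]] [[0.581, 0.097], [0.511, 0.103], [0.538, 0.29], [0.606, 0.276]]
scene 694.5 [[190.5, 205.1999969482422], [191.5, 192.6999969482422], [292.8999938964844, 201.1999969482422], [291.8999938964844, 213.6999969482422]] [[0.544, -0.207], [0.481, -0.213], [0.514, 0.07], [0.574, 0.067]]
```

View pics/crop.png

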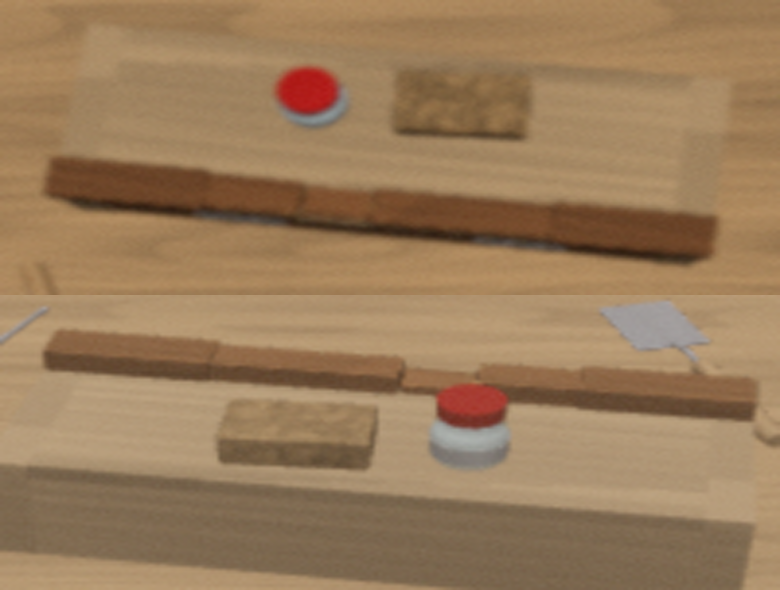

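The top crop shows the left block joint at about (208,170), the notch from (303,187) to (372,192), and the right block joint at about (552,205). The scene crop shows the notch from 402 to 478. I'll cast rays from these and cross-check the two views.

```bash
python3 - <<'E'
from h import *
T=read_camera("top");S=read_camera("scene")
f=lambda c,o,p,z:ray(c,(o[0]+p[0]/3.9,o[1]+p[1]/2.95),z)[:2]
to=(175,145);so=(180,180-100)  # scene crop begins at y=295 => 180-100
P={n:f(T,to,p,z) for n,p,z in [("rearL",(50,157),.123),("jL",(208,171),.123),("nL",(303,186),.12),("nR",(372,191),.12),("jR",(552,205),.123),("rearR",(718,215),.123)]}
Q={n:f(S,so,p,z) for n,p,z in [("rearL",(755,379),.123),("jL",(581,371),.123),("nL",(478,367),.12),("nR",(402,360),.12),("jR",(216,343),.123),("rearR",(45,332),.123),("RL",(754,395),.123),("RR",(45,350),.123)]}
for n in P: print(n,P[n].round(4),Q[n].round(4))
for D in(P,): 
  v=D["rearL"]-D["rearR"];print("len",np.linalg.norm(v));y=v/np.linalg.norm(v);x=np.array([y[1],-y[0]])
  mid=(D["rearL"]+D["rearR"])/2-.017*x;print("yaw",np.arctan2(-y[0],y[1]),"mid",mid,"left",mid+.13*y)
  for E in(P,Q): print({n:((E[n]-mid)@y).round(4) for n in E})
s=read_state();print(np.arctan2(mid[1]+.11*y[1],0))
from scipy.spatial.transform import Rotation as Ro
print(Ro.from_quat(np.roll(s["tcp_rot"],-1)).as_matrix().round(3))
E
```

```text
rearL [0.5753 0.2802] [0.5439 0.2873]
jL [0.5596 0.1612] [0.535  0.1678]
nL [0.5442 0.0906] [0.5263 0.0967]
nR [0.5386 0.0393] [0.5164 0.0435]
jR [ 0.5226 -0.0934] [ 0.4966 -0.089 ]
rearR [ 0.5114 -0.2143] [ 0.4817 -0.2131]
len 0.4986559312601801
yaw -0.1285192562408312 mid [0.52645602 0.03513327] left [0.54311757 0.16406113]
{'rearL': np.float64(0.2493), 'jL': np.float64(0.1293), 'nL': np.float64(0.0573), 'nR': np.float64(0.0057), 'jR': np.float64(-0.1279), 'rearR': np.float64(-0.2493)}
{'rearL': np.float64(0.2523), 'jL': np.float64(0.1327), 'nL': np.float64(0.061), 'nR': np.float64(0.007), 'jR': np.float64(-0.1269), 'rearR': np.float64(-0.2519), 'RL': np.float64(0.2512), 'RR': np.float64(-0.2434)}
1.5707963267948966
[[-0.913  0.408 -0.   ]
 [ 0.408  0.913 -0.   ]
 [ 0.    -0.    -1.   ]]
```

Both views agree: edge_mid is about (0.526, 0.036), the yaw is about -0.128, and the notch seems to lie at strip y of about +0.007 to +0.059. The strip length of 0.499 and the width match the given sizes. Next I shut the fingers, align with the strip and move above its left end.

```bash
python3 -m pendant '[[0,[0,0,0],[0,0,-0.914]],[0,[0,0,0],[0,0,-0.914]],[0,[0,0,0],[0,0,-0.914]],[0,[0,0,0],[0,0,-0.914]],[0,[-0.72,-0.763,0.1],[0,0,0]],[0,[-0.72,-0.763,0.1],[0,0,0]],[0,[-0.72,-0.763,0.1],[0,0,0]],[0,[-0.72,-0.763,0.1],[0,0,0]],[0,[-0.72,-0.763,0.1],[0,0,0]],[0,[-0.72,-0.763,0.1],[0,0,0]],[0,[-0.72,-0.763,0.1],[0,0,0]],[0,[-0.72,-0.763,0.1],[0,0,0]],[0,[-0.72,-0.763,0.1],[0,0,0]],[0,[-0.72,-0.763,0.1],[0,0,0]],[0,[-0.72,-0.763,0.1],[0,0,0]],[0,[-0.72,-0.763,0.1],[0,0,0]],[0,[-0.72,-0.763,0.1],[0,0,0]],[0,[-0.72,-0.763,0.1],[0,0,0]],[0,[-0.72,-0.763,0.1],[0,0,0]],[0,[-0.72,-0.763,0.1],[0,0,0]]]' 60
python3 -m pendant '[[0,[0,0,0],[0,0,0]],[0,[0,0,0],[0,0,0]],[0,[0,0,0],[0,0,0]]]'
cat > st.py <<'E'
from h import *
from scipy.spatial.transform import Rotation as Ro
s=read_state();M=Ro.from_quat(np.roll(s["tcp_rot"],-1)).as_matrix()
y=np.array([.128,.992]);x=np.array([.992,-.128]);d=s["ee_pos"][:2]-[.5265,.0365]
print("t",round(s["clock"],2),"strip x,y",(d@x).round(4),(d@y).round(4),"tip z-.12",(s["ee_pos"][2]-.293).round(4),"F",s["ft_force"].round(2),"open",round(s["opening"],3),"yaxis",M[:,1].round(3),"z",M[:,2].round(3))
E
python3 st.py; python3 - <<'E'
from h import *
w=read_camera("wrist");cv2.imwrite("pics/w1.png",w["image"][:,:,::-1])
E
```

```text
clock: 1.97
ee_pos: [0.5415, 0.1393, 0.3566]
tcp_rot: [0.0, 0.064, 0.998, 0.0]
ft_force: [0.0, 0.8, 0.8]
opening: -0.001
grasp_force: 0.0
clock: 2.22
ee_pos: [0.5407, 0.1409, 0.3567]
tcp_rot: [-0.0, 0.064, 0.998, 0.0]
ft_force: [-0.1, 0.0, 0.0]
opening: 0.002
grasp_force: 0.0
t 2.22 strip x,y 0.0007 0.1053 tip z-.12 0.0637 F [-0.06  0.05  0.03] open 0.002 yaxis [0.127 0.992 0.   ] z [-0.  0. -1.]
```

View pics/w1.png

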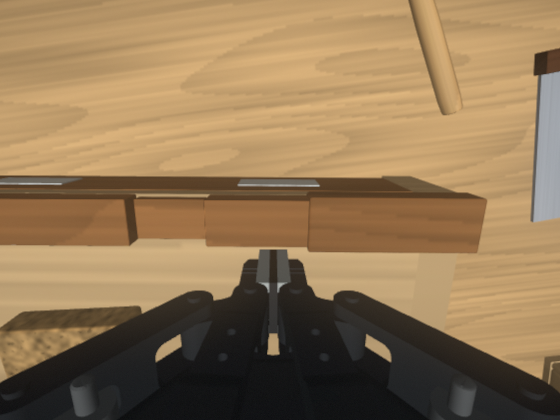

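The wrist view shows the strip between rows about 196 and 246, the notch between columns 135 and 206, and the left block joint at column 309. I'll project those points to check them.

```bash
python3 - <<'E'
from h import *
from scipy.spatial.transform import Rotation as Ro
s=read_state();M=Ro.from_quat(np.roll(s["tcp_rot"],-1)).as_matrix();w=read_camera("wrist");m=np.array(w["mount"])
Rw=M@m[:3,:3];C=M@m[:3,3]+s["ee_pos"]
w["R"]=Rw.T;w["t"]=-Rw.T@C
y=np.array([.128,.992]);x=np.array([.992,-.128])
for p,z in [((206,196),.12),((206,245),.12),((135,195),.12),((132,244),.12),((309,194),.123),((309,251),.123),((486,199),.123)]:
    d=ray(w,p,z)[:2]-[.5265,.0365];print(p,(d@x).round(4),(d@y).round(4))
E
python3 -m pendant '[[0,[0,0,0.4],[0,0,0]],[0,[0,0,0.4],[0,0,0]],[0,[0,0,0.4],[0,0,0]],[0,[0,0,0.3],[0,0,0]],[0,[0,0,0],[0,0,0]],[0,[0,0,0],[0,0,0]]]'; python3 st.py
```

```text
(206, 196) -0.0222 0.0618
(206, 245) 0.0133 0.0598
(135, 195) -0.0228 0.0138
(132, 244) 0.0126 0.0076
(309, 194) -0.0243 0.1312
(309, 251) 0.0165 0.1325
(486, 199) -0.021 0.25
clock: 2.82
ee_pos: [0.5404, 0.1409, 0.3107]
tcp_rot: [-0.001, 0.064, 0.998, -0.0]
ft_force: [0.4, -0.0, -0.1]
opening: -0.001
grasp_force: 0.0
t 2.82 strip x,y 0.0004 0.1053 tip z-.12 0.0177 F [ 0.35 -0.03 -0.06] open -0.001 yaxis [ 0.127  0.992 -0.   ] z [-0.002  0.    -1.   ]
```

The wrist view agrees, with the centre line about 3–4 mm nearer the robot. I'll shift by that much and lower slowly.

```bash
python3 -m pendant '[[0,[0.1,0,0.2],[0,0,0]],[0,[0,0,0.2],[0,0,0]],[0,[0,0,0.07],[0,0,0]],[0,[0,0,0.04],[0,0,0]],[0,[0,0,0.04],[0,0,0]],[0,[0,0,0.0],[0,0,0]],[0,[0,0,0.0],[0,0,0]]]'; python3 st.py
python3 -m pendant '[[0,[0,0,0.03],[0,0,0]],[0,[0,0,0.0],[0,0,0]],[0,[0,0,0.0],[0,0,0]]]'; python3 st.py
```

```text
clock: 3.4
ee_pos: [0.538, 0.1411, 0.2954]
tcp_rot: [0.0, 0.064, 0.998, 0.0]
ft_force: [-0.3, 0.6, -0.0]
opening: 0.002
grasp_force: 0.0
t 3.4 strip x,y -0.002 0.1053 tip z-.12 0.0024 F [-0.35  0.59 -0.01] open 0.002 yaxis [0.127 0.992 0.   ] z [ 0.  0. -1.]
clock: 3.65
ee_pos: [0.5379, 0.1411, 0.2944]
tcp_rot: [0.0, 0.064, 0.998, 0.0]
ft_force: [-0.2, 1.2, 0.2]
opening: -0.001
grasp_force: 0.0
t 3.65 strip x,y -0.0021 0.1053 tip z-.12 0.0014 F [-0.24  1.19  0.25] open -0.001 yaxis [0.127 0.992 0.   ] z [ 0.  0. -1.]
```

```bash
for i in 1 2; do python3 -m pendant '[[0,[0,0,0.025],[0,0,0]],[0,[0,0,0.0],[0,0,0]],[0,[0,0,0.0],[0,0,0]]]' >/dev/null; python3 st.py; done
```

```text
t 3.9 strip x,y -0.0021 0.1053 tip z-.12 0.0006 F [-0.3   0.67 -0.97] open -0.003 yaxis [0.127 0.992 0.   ] z [ 0.  0. -1.]
t 4.15 strip x,y -0.0021 0.1053 tip z-.12 0.0005 F [-2.39 -0.06  5.4 ] open 0.003 yaxis [0.127 0.992 0.   ] z [ 0.  0. -1.]
```

The fingertip is on the strip at 5 N. I'll hold briefly, then slide right while watching the force.

```bash
python3 -m pendant '[[0,[0,0,0],[0,0,0]],[0,[0,0,0],[0,0,0]],[0,[0,0,0],[0,0,0]]]' >/dev/null; python3 st.py
for i in 1 2 3 4 5 6; do python3 -m pendant '[[0,[0,-0.13,0],[0,0,0]],[0,[0,-0.13,0],[0,0,0]],[0,[0,0,0],[0,0,0]]]' >/dev/null; python3 st.py; done
```

```text
t 4.4 strip x,y -0.0021 0.1053 tip z-.12 0.0005 F [-2.64 -0.35  5.67] open -0.003 yaxis [0.127 0.992 0.   ] z [ 0.  0. -1.]
t 4.65 strip x,y -0.0019 0.0971 tip z-.12 0.0005 F [-0.02  1.77  5.  ] open 0.002 yaxis [0.127 0.992 0.001] z [ 0.001  0.001 -1.   ]
t 4.9 strip x,y -0.0018 0.0892 tip z-.12 0.0005 F [0.49 0.32 5.81] open -0.0 yaxis [0.127 0.992 0.001] z [ 0.001  0.001 -1.   ]
t 5.15 strip x,y -0.0018 0.0814 tip z-.12 0.0005 F [0.78 1.21 5.93] open 0.001 yaxis [0.127 0.992 0.001] z [ 0.001  0.001 -1.   ]
t 5.4 strip x,y -0.0018 0.0736 tip z-.12 0.0005 F [-0.86  1.45  6.04] open 0.005 yaxis [0.127 0.992 0.001] z [ 0.001  0.    -1.   ]
t 5.65 strip x,y -0.0018 0.0658 tip z-.12 0.0005 F [0.56 1.15 5.42] open -0.0 yaxis [0.127 0.992 0.001] z [ 0.001  0.    -1.   ]
t 5.9 strip x,y -0.0018 0.058 tip z-.12 0.0005 F [-0.31  0.88  6.06] open -0.002 yaxis [0.127 0.992 0.001] z [ 0.001  0.001 -1.   ]
```

```bash
for i in 1 2 3 4 5 6; do python3 -m pendant '[[0,[0,-0.065,0],[0,0,0]],[0,[0,-0.065,0],[0,0,0]],[0,[0,0,0],[0,0,0]]]' >/dev/null; python3 st.py; done
```

```text
t 6.15 strip x,y -0.0018 0.0543 tip z-.12 0.0004 F [0.28 2.33 5.06] open 0.002 yaxis [0.127 0.992 0.001] z [ 0.001  0.001 -1.   ]
t 6.4 strip x,y -0.0021 0.0501 tip z-.12 -0.0005 F [-0.44  0.38 -0.21] open 0.0 yaxis [ 0.127  0.992 -0.001] z [-0.    -0.001 -1.   ]
t 6.65 strip x,y -0.0021 0.0463 tip z-.12 -0.0006 F [ 0.58 -0.35  0.34] open 0.0 yaxis [ 0.127  0.992 -0.   ] z [-0.001 -0.    -1.   ]
t 6.9 strip x,y -0.002 0.0425 tip z-.12 -0.0003 F [ 0.69 -0.05 -0.78] open 0.001 yaxis [ 0.127  0.992 -0.   ] z [-0. -0. -1.]
t 7.15 strip x,y -0.002 0.0386 tip z-.12 -0.0002 F [0.52 0.25 0.73] open -0.0 yaxis [ 0.127  0.992 -0.   ] z [ 0. -0. -1.]
t 7.4 strip x,y -0.002 0.0348 tip z-.12 -0.0002 F [-0.37 -0.3  -0.41] open 0.0 yaxis [ 0.127  0.992 -0.   ] z [ 0. -0. -1.]
```

The force dropped out at y≈0.052, so the finger is in the notch, and the tip is now near its middle (0.035). Next I lower it and press.

```bash
python3 -m pendant '[[0,[0,-0.05,0.07],[0,0,0]],[0,[0,0,0.1],[0,0,0]],[0,[0,0,0.1],[0,0,0]],[0,[0,0,0],[0,0,0]]]' >/dev/null; python3 st.py
for i in 1 2 3 4 5; do python3 -m pendant '[[0,[0,0,0.035],[0,0,0]],[0,[0,0,0.035],[0,0,0]],[0,[0,0,0],[0,0,0]]]' >/dev/null; python3 st.py; done
```

```text
t 7.73 strip x,y -0.0023 0.0336 tip z-.12 -0.0093 F [-0.4  -0.52  0.98] open -0.001 yaxis [0.127 0.992 0.   ] z [-0.001  0.    -1.   ]
t 7.98 strip x,y -0.0021 0.0336 tip z-.12 -0.0104 F [-0.77 -0.14 -0.89] open 0.004 yaxis [0.127 0.992 0.   ] z [ 0.  0. -1.]
t 8.23 strip x,y -0.002 0.0336 tip z-.12 -0.0125 F [0.18 1.09 1.9 ] open 0.002 yaxis [0.127 0.992 0.   ] z [ 0.  0. -1.]
t 8.48 strip x,y -0.002 0.0336 tip z-.12 -0.0148 F [-0.67  0.85  0.81] open 0.002 yaxis [0.127 0.992 0.   ] z [ 0.  0. -1.]
t 8.73 strip x,y -0.002 0.0336 tip z-.12 -0.0169 F [0.09 0.25 0.7 ] open 0.002 yaxis [0.127 0.992 0.   ] z [ 0.  0. -1.]
t 8.98 strip x,y -0.002 0.0336 tip z-.12 -0.0176 F [-5.52  0.91 13.44] open 0.001 yaxis [ 0.127  0.992 -0.   ] z [ 0.001 -0.    -1.   ]
```

The tip is at the stop (13 N at the expected 18 mm depth). I'll hold, lift straight up, back off left and look.

```bash
python3 -m pendant '[[0,[0,0,0],[0,0,0]],[0,[0,0,0],[0,0,0]]]' >/dev/null; python3 st.py
python3 -m pendant '[[0,[0,0,-0.1],[0,0,0]],[0,[0,0,-0.2],[0,0,0]],[0,[0,0,-0.4],[0,0,0]],[0,[0,0,-0.6],[0,0,0]],[0,[0,0,-0.7],[0,0,0]],[0,[0,0,-0.7],[0,0,0]],[0,[0,0,-0.7],[0,0,0]],[0,[0,0,-0.5],[0,0,0]],[0,[0,0,0],[0,0,0]],[0,[0,0,0],[0,0,0]],[0,[0,0,0],[0,0,0]],[0,[0,0,0],[0,0,0]]]'; python3 st.py
python3 - <<'E'
from h import *
w=read_camera("wrist")["image"];t=read_camera("scene")["image"]
t=cv2.resize(t[150:290,150:410],None,fx=2.15,fy=1.3);cv2.imwrite("pics/w2.png",np.vstack([w[60:],t[:,:560] if t.shape[1]==560 else cv2.resize(t,(560,t.shape[0]))])[:,:,::-1])
E
```

```text
t 9.15 strip x,y -0.002 0.0336 tip z-.12 -0.0176 F [-6.37  0.8  13.33] open 0.003 yaxis [0.127 0.992 0.   ] z [ 0.001 -0.    -1.   ]
clock: 10.15
ee_pos: [0.5285, 0.07, 0.3901]
tcp_rot: [-0.001, 0.064, 0.998, 0.0]
ft_force: [-0.0, 0.5, 0.1]
opening: 0.0
grasp_force: 0.0
t 10.15 strip x,y -0.0023 0.0335 tip z-.12 0.0971 F [-0.02  0.47  0.12] open 0.0 yaxis [0.127 0.992 0.   ] z [-0.002  0.    -1.   ]
```

View pics/w2.png

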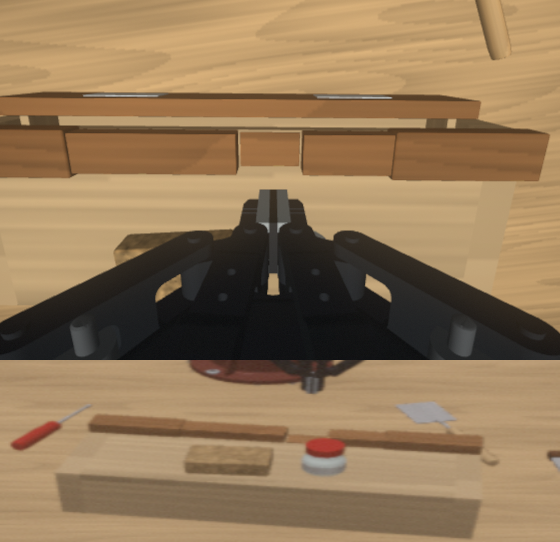

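The picture shows the drawer front out (rows 95–117), the catch sunk in the notch (columns 238–301), and everything standing around undisturbed. The hand is clear, so I'm handing in.

```bash
python3 -c "
from station import arm
print(arm.hand_in())"
```

```text
the job is handed in; nothing more can be done
None
```

I found the notch by feel about 33 mm left of edge_mid and pressed the catch to its stop; the last picture shows the drawer ajar and nothing around it disturbed. The hand was clear and the job was handed in at about 10 s; no verdict was returned.

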